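# Find the high spot of a trolley wheel on the truing stand

### The arm

A 7-joint arm with a two-finger parallel gripper is mounted at the origin on the work surface. World frame = base frame: x ahead of the robot, y to its left, z up, the work surface at z = 0. Lengths are in m, angles in rad, forces in N, time in s.
With the tool pointing down it reaches from about 0.35 to 0.9 m from the base axis. Payload 8.1 kg.
Tool frame: the origin (TCP) lies between the finger pads; the fingertips stand 19 mm ahead of it and the grasp point (between the pads) is the TCP; z points along the fingers, y is the line along which they close (so a half turn about z gives the same grasp; the last joint's range is limited). The gripper opens to 85 mm and grips with 20 to 120 N. Pads are 22 mm wide; open, the fingers measure 114 mm over their backs; the gripper's body (76 mm by 85 mm) begins 54 mm behind the grasp point. The pads swing forward as they close: fully open they stand 13 mm farther back than shut.
Start: joints at [-0.103, 0.434, 0.025, 1.573, -0.012, 1.134, -0.075], TCP at [0.625, -0, 0.25] pointing down, gripper open.
Joint ranges: [-2.62, 2.62], [-0.44, 2.09], [-1.27, 1.32], [0.08, 2.57], [-1.32, 4.46], [0.12, 2], [-2.74, 2.74]. Speed limits (rad/s): [2.22, 2.22, 3.01, 3.01, 3.14, 3.14, 3.14].

### API

Orientations are given as a 3x3 rotation matrix whose columns are the frame's x, y, z axes.
In Python, from rig import monitor, grab_frame, close_job gives the robot as it stands. The module is installed in compiled form; this text tells all that it offers.
- The arm moves only by the tool play_rows, never from a script. Its argument "rows" is a list of rows, each an object of numbers: "hand": the closure, from -1 (fully open) to 1 (shut); "dx", "dy", "dz": the shift along the world's x, y, z in mm; "rx", "ry", "rz": the turn, a rotation vector about the world's x, y, z in rad. In form: [{"hand": .., "dx": .., "dy": .., "dz": .., "rx": .., "ry": .., "rz": ..}, ...]. A call has 1 to 8 rows; each row shifts and turns the commanded pose from where the row before left it; what a row does not reach is not made up. A row lasts 1/8 s, in which the tool goes at most 62.5 mm and 10.7 degrees, less where a joint would pass 70% of its speed; a pose out of reach is approached as far as the arm can. A call is refused whole if a number of a shift passes 62.5 or a number of a turn 0.188, either way. A call with a gripper value outside its range is refused whole. The fingers move at their own pace and stop on an object; "force" is the grip in N (left out, the last holds). Time passes only in rows, so rows that do not move let the fingers close. It gives the time, the measured TCP pose, the force and the opening at its end, in the units of the state.
- monitor.get_state(): the state, without advancing time (a new reading comes with each control period).
- grab_frame(name): name is "scene" or "side" or "wrist"; returns a dict with "frame" (400x640x3 uint8, red, green, blue), "intrinsics" (3x3 intrinsics, pixels), "R" (3x3) and "t" (3): a world point X has camera coordinates R X + t. Camera axes: x right, y down, z forward; pixel columns grow to the right and rows downward; lengths in m; the calibration is good to about 2 mm. A picture is of the moment at which its call begins. There is no depth.
- close_job(): hands the job in, once; it reports no verdict.
The state is a dict: "time": time; "joint_positions": joint angles; "dq": joint speeds; "joint_torque": joint torques, N m; "position": TCP position; "eef_rot": TCP orientation; "force": force on the tool from outside, world axes, zero at the start; "torque": the same for the moment, N m; "grip_width": opening from 0.0 (shut) to 1.0 (fully open).
Only numpy, scipy, OpenCV 4.12 (cv2) and the standard library are available. Lean on these libraries where they do the work, as an engineer would, in place of code of your own. Each camera call takes 0.05 s, during which the arm holds its last target. There are 200 camera calls.

### The job

The boat-trolley wheel between the centres of the truing stand has its tyre pressed on off-centre. Turn the wheel by pushing its spokes while you watch the pointer of the sprung plunger that rides on the tyre, and leave it at rest with the tyre's highest spot at the plunger, so that the pointer stays at its furthest swing. Do not touch the gauge, and leave the things lying around the stand where they are.

Things in the scene. Friction and masses are not known exactly. Their poses are not given: they have to be found in the camera images.
- stand: grey truing stand fixed to the bench; the wheel lies flat between its lower and upper centres. Origin on the bench, on the wheel's vertical axis; z up, +x towards the upright post, -y towards the gauge. Base plate below the wheel: top at z 16 mm, x -120 to 180, y -110 to 110 mm. Post 34 mm square at x = 150 mm; a nut on top of it reaches z 144 mm. Fingers fit into the pockets between the spokes except near the overhead arm.
- overarm (a point): middle of the top of the overhead arm that carries the upper centre, 80 mm from the wheel's axis along the stand's +x. The arm is a bar 24 mm wide, z 121 to 139 mm, from x = -8 mm to the post at x = 167 mm (stand axes).
- gauge: lever gauge fixed to the stand (same origin and axes). White dial plate 150 x 92 mm, top at z 94 mm, x -85 to 65, y -233 to -141 mm. Beside it a sprung steel plunger lever pivots on a post; its ball end (20 mm) is pressed (1 to 3 N) against the tyre at z 62 mm on the wheel's -y side, x about 0; its long black pointer sweeps over the dial at z 99 to 103 mm.
- hub (a point): on the wheel's axis, 90 mm above the bench, level with the spokes' tops; its x axis turns with the wheel, along one of the four spokes. Hub radius 22 mm. The tyre is 200 mm across, z 54 to 86 mm, its centre 7 mm off the wheel's axis in an unknown direction that differs each time.
- spoke (a point): on the top of one spoke, 56 mm from the wheel's axis, 90 mm above the bench. Four straight spokes 90 degrees apart, 12 mm wide, stand up from the wheel's closed floor (z 66 mm) to z 90 mm. The pockets between them are open above and run from the hub (radius 22 mm) to the rim, whose inside is at least 67 mm from the wheel's axis.
- wheel (a joint): angle of the wheel about its vertical axis, rad, anticlockwise from above positive; at 0 the spoke with the spoke point points along the stand's +x. It turns freely many times either way and stays where it is left (turning it takes up to about 10 N at a spoke).
- plunger (a joint): swing of the sprung plunger lever and its pointer, rad; grows as the tyre pushes the ball outwards, the pointer's free end then moving towards the stand's -x. 0 at the tyre's lowest spot, 0.65 at its highest; in between 0.325 + 0.325 cos(angle of the wheel from the high spot), within 0.01.
- pivot (a point): pivot of the plunger lever, top of its spindle, 103 mm above the bench, at x -22, y -116 mm of the stand. The pointer runs 95 mm from it, roughly along the stand's -y (exactly so at joint value 0.34).
- oarlock: black plastic oarlock, a U about 90 x 76 mm and 54 mm high, lying near the stand; origin at the centre of its underside
- spanner: steel spanner 180 mm long lying near the stand; origin at the centre of its underside
- grease: grease tin, 72 mm diameter, 85 mm high; origin at the centre of its underside
- cheesebox: round wooden dish, 110 mm diameter, 35 mm high; origin at the centre of its underside

How it is judged:
At the end, for the whole second after the job is handed in: The wheel is at rest with the tyre's highest spot at the ball of the plunger: the pointer stays within about 0.03 rad of its furthest swing (joint reading over 0.62; furthest 0.65), that is, the high spot within about 25 degrees of the ball (value of joint plunger above 0.62 rad and velocity of joint wheel between -0.05 and 0.05 rad/s); the robot touches nothing.
It fails at once if the robot pushes on the gauge, its plunger lever or its pointer (over 2 N) (contact force between any of the fingers, the arm and gauge above 2 N).
It fails at once if a thing lying around the stand is moved by more than 30 mm (distance of any of oarlock, spanner, grease, cheesebox from where it was at the start of the episode above 0.03 m).
It also fails if it takes over 48 s, if anything falls off the work surface, if the arm or the gripper's body presses on something with over 40 N, if the wrist force passes 120 N, or if a joint passes its speed limit or range.

## Working session

There is one attempt and no reset: what is moved stays moved. The work goes in short steps, Python scripts to look and compute and a tool call to move; the robot and the scene stay as the last step left them, time stands still between calls to the robot, and variables do not carry over. Pictures are saved under pics/ and viewed, on a budget of 10 in all, crops included, one or two more only if the job needs it, and the job is handed in when it is done.

Besides the shell and the picture viewer there is one more tool, called after "Call:" as a command line: name --argument value ..., lists and objects as JSON in quotes. play_rows: Moves the arm, as the interface text tells. Its arguments: {"type":"object","properties":{"rows":{"type":"array","items":{"type":"object","properties":{"hand":{"type":"number"},"dx":{"type":"number"},"dy":{"type":"number"},"dz":{"type":"number"},"rx":{"type":"number"},"ry":{"type":"number"},"rz":{"type":"number"}}}},"force":{"type":"number"}},"required":["rows"]}

```bash
mkdir -p pics
cat > h.py <<'E'
import numpy as np, cv2
from rig import monitor, grab_frame, close_job
def snap(name,fn=None):
    f=grab_frame(name)
    if fn: cv2.imwrite('pics/'+fn,f['frame'][:,:,::-1])
    return f
def ray(f,u,v,z):
    K,R,t=map(np.array,(f['intrinsics'],f['R'],f['t']))
    d=R.T@np.linalg.inv(K)@[u,v,1]; c=-R.T@t
    return c+d*(z-c[2])/d[2]
def proj(f,X):
    K,R,t=map(np.array,(f['intrinsics'],f['R'],f['t'])); p=K@(R@np.array(X)+t); return p[:2]/p[2]
E
python3 - <<'E'
from h import *
import pickle
a=snap('scene','a.png'); b=snap('side','b.png')
pickle.dump((a,b),open('ab.pkl','wb'))
for f in(a,b): print(-np.array(f['R']).T@f['t'])
print(monitor.get_state())
E
```

```text
[1.24524194 0.62543709 0.73037569]
[ 0.18702511 -0.69376161  0.5910131 ]
{'time': 0.1, 'joint_positions': array([-0.10258827,  0.43512062,  0.02494491,  1.57401288, -0.0115835 ,
        1.13395693, -0.0750994 ]), 'dq': array([ 0.00164705, -0.00204765,  0.00189854, -0.0028522 , -0.00057528,
       -0.00060744, -0.00033554]), 'joint_torque': array([ 3.05215610e-03, -6.71761894e+01,  1.02813520e+00, -3.16906106e+01,
        1.58212596e-02,  7.24380094e-03, -3.14591728e-05]), 'position': array([ 6.24584526e-01, -4.53623656e-05,  2.49621769e-01]), 'eef_rot': array([[ 4.75093562e-05,  9.99999091e-01, -1.34727944e-03],
       [ 9.99999991e-01, -4.76794265e-05, -1.26200613e-04],
       [-1.26264736e-04, -1.34727343e-03, -9.99999084e-01]]), 'force': array([-0.24844079,  0.22829807, -0.37819194]), 'torque': array([-0.05658761, -0.03991933, -0.02556619]), 'grip_width': 1.0026633162031733}
```

View pics/a.png

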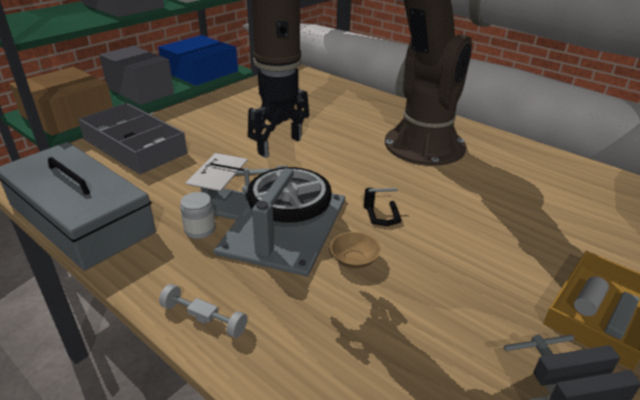

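View pics/b.png

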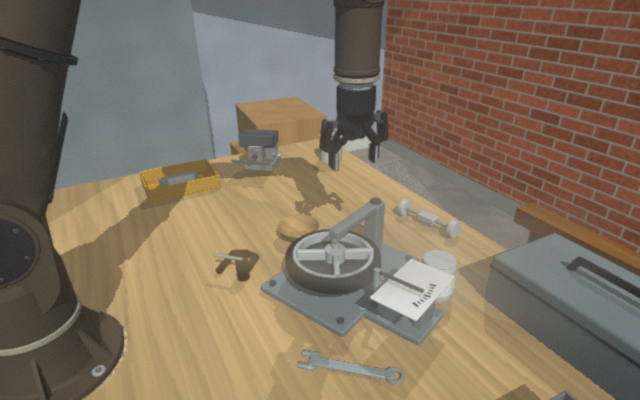

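The scene view shows the stand with the wheel at about (290,193), the post at (263,232) and the dial at (218,172). In the side view the wheel is at about (335,260), the post at (375,220) and the dial at (412,290). I'll zoom both.

Run:
```python
from h import *
import pickle
a,b=pickle.load(open('ab.pkl','rb'))
c=cv2.resize(a['frame'][150:275,180:350],None,fx=4.4,fy=4.4,interpolation=cv2.INTER_CUBIC)[:,:,::-1]
c=cv2.resize(c,(748,550));cv2.imwrite('pics/c.png',c)
d=cv2.resize(b['frame'][195:340,258:458],(800,580),interpolation=cv2.INTER_CUBIC)[:,:,::-1];cv2.imwrite('pics/d.png',d)
```

```text
(no output)
```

View pics/c.png

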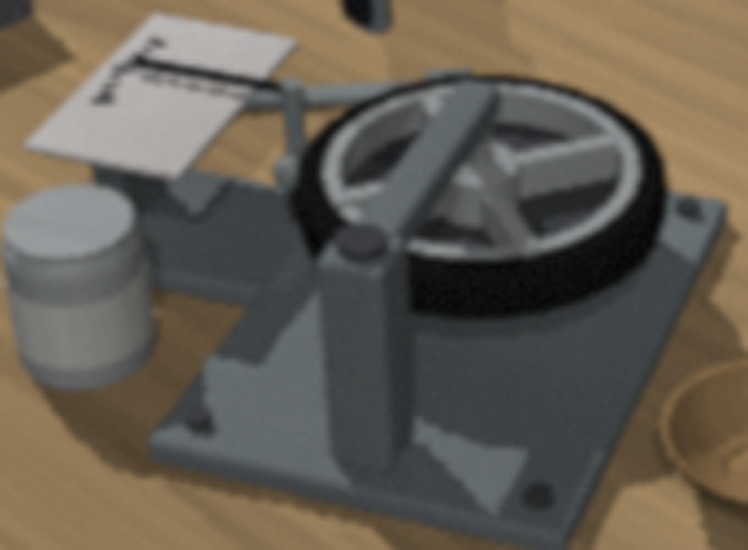

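View pics/d.png

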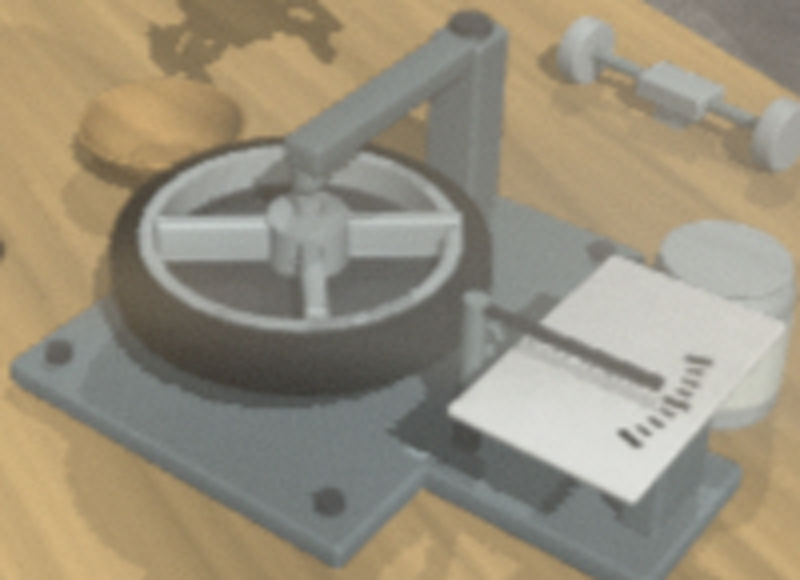

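```bash
cat >> h.py <<'E'
def fit(S,W):
    S=np.array(S)[:,0]+1j*np.array(S)[:,1]; W=np.array(W)[:,0]+1j*np.array(W)[:,1]
    a=np.angle(((W-W.mean())*(S-S.mean()).conj()).sum()); o=W.mean()-np.exp(1j*a)*S.mean()
    return a,o,abs(W-o-np.exp(1j*a)*S)
E
python3 - <<'E'
from h import *
import pickle
a,b=pickle.load(open('ab.pkl','rb'))
A=lambda u,v,z:ray(a,180+u/4.4,150+v/4.4,z)[:2]
B=lambda u,v,z:ray(b,258+u/4,195+v/4,z)[:2]
S=[(-.12,.11),(.18,.11),(.18,-.11),(-.12,.11),(-.12,-.11),(.15,0),(.15,0)]
W=[A(725,205,.016),A(578,530,.016),A(155,437,.016),B(12,370,.016),B(335,555,.016),A(362,240,.144),B(470,20,.144)]
print(np.round(W,4)); an,o,r=fit(S,W); print(an,o,r)
T=lambda z:(z-o)*np.exp(-1j*an)
for n,p in dict(
 ptA=A(135,62,.103),pvA=A(290,88,.103),ptB=B(660,380,.103),pvB=B(475,297,.103),
 hubB=B(307,205,.09),spB1=B(160,224,.09),spB2=B(460,215,.09),spB3=B(316,312,.09),
 spA1=A(618,142,.09),spA2=A(525,245,.09),armendA=A(480,85,.139)).items():
  q=T(p[0]+1j*p[1]); print(n,np.round(p,4),np.round([q.real,q.imag,abs(q),np.degrees(np.angle(q))],4))
E
```

```text
[[ 0.4063  0.0085]
 [ 0.6667  0.1249]
 [ 0.756  -0.0758]
 [ 0.3985 -0.0099]
 [ 0.4815 -0.204 ]
 [ 0.6913  0.0126]
 [ 0.688   0.0031]]
0.41994745383509874 (0.5513111727360718-0.051897942136359634j) [0.01294793 0.00507915 0.00550422 0.00962866 0.00577756 0.00448268
 0.00615007]
ptA [ 0.6183 -0.2452] [-1.7600e-02 -2.0380e-01  2.0460e-01 -9.4946e+01]
pvA [ 0.5794 -0.1619] [-1.92000e-02 -1.11900e-01  1.13600e-01 -9.97152e+01]
ptB [ 0.6149 -0.2554] [-2.49000e-02 -2.11700e-01  2.13200e-01 -9.67119e+01]
pvB [ 0.5779 -0.167 ] [-2.260000e-02 -1.159000e-01  1.181000e-01 -1.010374e+02]
hubB [ 0.5563 -0.0449] [7.50000e-03 4.40000e-03 8.70000e-03 3.04892e+01]
spB1 [ 0.481  -0.0237] [-5.270000e-02  5.440000e-02  7.570000e-02  1.340931e+02]
spB2 [ 0.6213 -0.091 ] [ 4.80000e-02 -6.42000e-02  8.02000e-02 -5.32206e+01]
spB3 [ 0.5151 -0.1266] [-6.350000e-02 -5.350000e-02  8.300000e-02 -1.399242e+02]
spA1 [ 0.4849 -0.0074] [-4.250000e-02  6.770000e-02  7.990000e-02  1.221305e+02]
spA2 [0.5886 0.0198] [ 0.0633  0.0502  0.0808 38.4537]
armendA [ 0.5499 -0.0469] [8.00000e-04 5.20000e-03 5.20000e-03 8.17177e+01]
```

Call:
play_rows --rows '[{"hand": 1,"dx": -40,"dy": -22},{"hand": 1,"dx": -40,"dy": -22},{"hand": 1,"dx": -37,"dy": -20},{"hand": 1,"dz": -30},{"hand": 1,"dz": -30},{"hand": 1}]'

```text
invalid input at $.rows[0]: expected keys hand, dx, dy, dz, rx, ry, rz
```

Run:
```python
from h import *
import pickle
w=snap('wrist','e.png'); b=snap('side'); a=snap('scene')
pickle.dump((a,b,w),open('abw.pkl','wb'))
s=monitor.get_state(); print(s['time'],s['position'],s['grip_width'])
c=cv2.resize(b['frame'][150:330,258:458],(480,432))[:,:,::-1]
cv2.imwrite('pics/e.png',np.hstack([cv2.resize(w['frame'],(691,432))[:,:,::-1][:, :],c])[:, :].copy()[:, -800:] if 0 else w['frame'][:,:,::-1])
```

```text
0.25 [ 6.24799511e-01 -3.83449052e-05  2.49980741e-01] 0.9983733558756349
```

View pics/e.png

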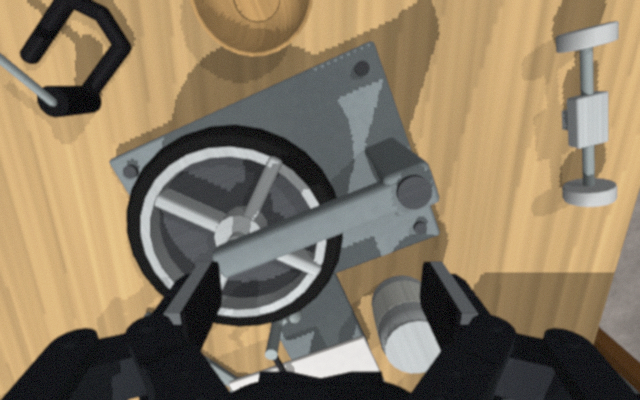

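The move was refused because every key is required, so the arm hasn't moved. The wrist view looks straight down on the stand: base corners at (111,160), (372,42) and (438,232), nut at (415,191), hub at (237,231), spoke ends at (275,162), (160,197) and (318,272).

Run:
```python
from h import *
import pickle
a,b,w=pickle.load(open('abw.pkl','rb'))
A=lambda u,v,z:ray(w,u,v,z)[:2]
S=[(-.12,.11),(.18,.11),(.18,-.11),(.15,0)]
W=[A(111,160,.016),A(373,42,.016),A(438,233,.016),A(415,188,.144)]
an,o,r=fit(S,W); print(an,o,r)
T=lambda z:(z-o)*np.exp(-1j*an)
for n,p in dict(hub=A(236,229,.09),s1=A(275,162,.09),s2=A(160,197,.09),s3=A(318,272,.09),nut=W[3],
  tl=A(127,215,.07),tr=A(343,225,.07),tt=A(232,125,.07),tb=A(237,326,.07),ri_l=A(142,225,.09),ri_t=A(232,147,.09),ri_b=A(237,312,.09),ri_r=A(329,225,.09)).items():
  q=T(p[0]+1j*p[1]); print(n,np.round(p,4),np.round([q.real,q.imag,abs(q),np.degrees(np.angle(q))],4))
```

```text
0.40169018878431 (0.5511213929968721-0.049176573963052916j) [0.00604232 0.00415916 0.00493408 0.00280368]
hub [ 0.5485 -0.0417] [5.00000e-04 7.90000e-03 7.90000e-03 8.60862e+01]
s1 [0.5855 0.0187] [ 0.0582  0.049   0.0761 40.1014]
s2 [ 0.4854 -0.012 ] [-4.5900e-02  5.9900e-02  7.5500e-02  1.2745e+02]
s3 [ 0.6211 -0.0848] [  0.0505  -0.0601   0.0785 -49.9671]
nut [0.6885 0.0122] [0.1505 0.0028 0.1505 1.0517]
tl [ 0.4422 -0.0362] [-9.52000e-02  5.45000e-02  1.09700e-01  1.50188e+02]
tr [ 0.6447 -0.0462] [  0.0873  -0.0338   0.0936 -21.1819]
tt [0.5471 0.0468] [3.38000e-02 9.00000e-02 9.61000e-02 6.93935e+01]
tb [ 0.536  -0.1604] [-5.740000e-02 -9.650000e-02  1.123000e-01 -1.207442e+02]
ri_l [ 0.4658 -0.038 ] [-7.410000e-02  4.370000e-02  8.600000e-02  1.494941e+02]
ri_t [0.5507 0.0312] [3.11000e-02 7.42000e-02 8.04000e-02 6.72588e+01]
ri_b [ 0.543  -0.1284] [-3.850000e-02 -6.980000e-02  7.960000e-02 -1.188653e+02]
ri_r [ 0.6309 -0.0379] [  0.0779  -0.0208   0.0806 -14.9425]
```

Call:
play_rows --rows '[{"hand": 1,"dx": -40,"dy": -20,"dz": 0,"rx": 0,"ry": 0,"rz": 0},{"hand": 1,"dx": -40,"dy": -20,"dz": 0,"rx": 0,"ry": 0,"rz": 0},{"hand": 1,"dx": -39,"dy": -20,"dz": -20,"rx": 0,"ry": 0,"rz": 0},{"hand": 1,"dx": 0,"dy": 0,"dz": -40,"rx": 0,"ry": 0,"rz": 0},{"hand": 1,"dx": 0,"dy": 0,"dz": -40,"rx": 0,"ry": 0,"rz": 0},{"hand": 1,"dx": 0,"dy": 0,"dz": -20,"rx": 0,"ry": 0,"rz": 0},{"hand": 1,"dx": 0,"dy": 0,"dz": 0,"rx": 0,"ry": 0,"rz": 0}]'

```text
time: 1.12
position: [0.5049, -0.06, 0.1291]
eef_rot: [[0.0, 1.0, -0.003], [1.0, -0.0, 0.0], [0.0, -0.003, -1.0]]
force: [-0.3, -0.8, -0.4]
grip_width: 0.006
```

Run:
```python
from h import *
w=snap('wrist'); b=snap('side')
s=monitor.get_state(); print(s['time'],s['position'],s['grip_width'],s['force'])
c=cv2.resize(b['frame'][180:330,258:458],(800,600))[:,:,::-1]
cv2.imwrite('pics/f.png',np.vstack([cv2.resize(c,(480,360)), cv2.resize(w['frame'],(480,240))[:,:,::-1]]) if 0 else np.hstack([cv2.resize(c,(400,300)),cv2.resize(w['frame'],(400,300))[:,:,::-1]]))
```

```text
1.225 [ 0.50642563 -0.06004923  0.13094379] -0.00020404200981093468 [ 0.74615626 -0.49301335  0.1974365 ]
```

View pics/f.png

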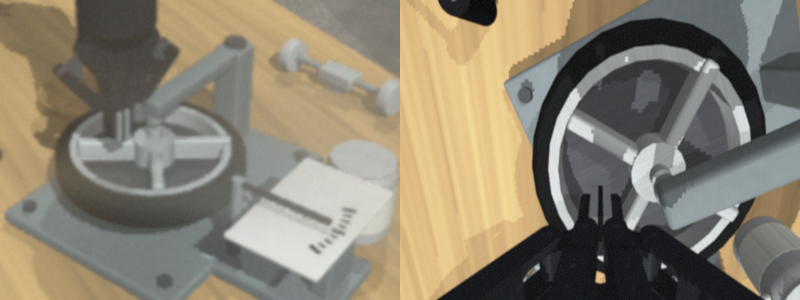

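The fingers stand over the left pocket, and no tips touch anything. I'll turn the tool so the finger spread lies tangentially and clear of the overarm, then go down.

Call:
play_rows --rows '[{"hand": 1,"dx": 0,"dy": 0,"dz": 0,"rx": 0,"ry": 0,"rz": -0.16},{"hand": 1,"dx": 0,"dy": 0,"dz": 0,"rx": 0,"ry": 0,"rz": -0.16},{"hand": 1,"dx": 0,"dy": 0,"dz": 0,"rx": 0,"ry": 0,"rz": -0.16},{"hand": 1,"dx": 0,"dy": 0,"dz": 0,"rx": 0,"ry": 0,"rz": -0.16},{"hand": 1,"dx": 0,"dy": 0,"dz": 0,"rx": 0,"ry": 0,"rz": -0.16},{"hand": 1,"dx": 0,"dy": 0,"dz": 0,"rx": 0,"ry": 0,"rz": -0.16},{"hand": 1,"dx": 0,"dy": 0,"dz": 0,"rx": 0,"ry": 0,"rz": -0.16},{"hand": 1,"dx": 0,"dy": 0,"dz": 0,"rx": 0,"ry": 0,"rz": 0}]'

```text
time: 2.22
position: [0.5068, -0.0598, 0.1315]
eef_rot: [[0.9, 0.437, 0.002], [0.437, -0.9, 0.0], [0.002, 0.001, -1.0]]
force: [0.3, 0.8, 0.6]
grip_width: 0.0
```

Call:
play_rows --rows '[{"hand": 1,"dx": 0,"dy": 0,"dz": -12,"rx": 0,"ry": 0,"rz": 0},{"hand": 1,"dx": 0,"dy": 0,"dz": -12,"rx": 0,"ry": 0,"rz": 0},{"hand": 1,"dx": 0,"dy": 0,"dz": -12,"rx": 0,"ry": 0,"rz": 0},{"hand": 1,"dx": 0,"dy": 0,"dz": 0,"rx": 0,"ry": 0,"rz": 0}]'

```text
time: 2.72
position: [0.5051, -0.0601, 0.093]
eef_rot: [[0.9, 0.436, -0.003], [0.436, -0.9, -0.0], [-0.002, -0.001, -1.0]]
force: [0.2, 0.1, 0.3]
grip_width: 0.003
```

Call:
play_rows --rows '[{"hand": 1,"dx": 2.5,"dy": -7.6,"dz": 0,"rx": 0,"ry": 0,"rz": 0.12},{"hand": 1,"dx": 3.8,"dy": -7.1,"dz": 0,"rx": 0,"ry": 0,"rz": 0.12},{"hand": 1,"dx": 5,"dy": -6.3,"dz": 0,"rx": 0,"ry": 0,"rz": 0.17},{"hand": 1,"dx": 6,"dy": -5.3,"dz": 0,"rx": 0,"ry": 0,"rz": 0.17},{"hand": 1,"dx": 0,"dy": 0,"dz": 0,"rx": 0,"ry": 0,"rz": 0}]'

```text
time: 3.35
position: [0.5235, -0.0869, 0.0944]
eef_rot: [[0.516, 0.857, 0.0], [0.857, -0.516, 0.0], [0.0, 0.0, -1.0]]
force: [0.2, -0.5, 0.1]
grip_width: -0.002
```

```bash
cat >> h.py <<'E'
def pointer():
    # pointer angle from dark pixels on the dial (both cameras), rays onto z=.101
    an,o=.41,np.array([.5512,-.0492]); M=np.array([[np.cos(an),np.sin(an)],[-np.sin(an),np.cos(an)]])
    out=[]
    for n in('side','scene'):
        f=snap(n); g=f['frame'].max(2)
        q=np.array([[M.T@[x,y]+o] for x,y in[(-.083,-.143),(.063,-.143),(.063,-.231),(-.083,-.231)]])[:,0]
        poly=np.array([proj(f,[*p,.094]) for p in q])
        m=np.zeros(g.shape,np.uint8); cv2.fillPoly(m,[np.int32(np.round(poly))],1)
        v,u=np.nonzero((m>0)&(g<85))
        P=np.array([M@(ray(f,a,b,.101)[:2]-o) for a,b in zip(u,v)]) if len(u) else np.zeros((0,2))
        k=(P[:,1]>-.20)&(P[:,1]<-.145) if len(P) else []
        P=P[k]; 
        if len(P)<5: out.append((n,len(P)));continue
        vx,vy,x0,y0=cv2.fitLine(P.astype(np.float32),cv2.DIST_L1,0,.01,.01).ravel()
        if vy>0: vx,vy=-vx,-vy
        c=P.mean(0)-[-.022,-.116]
        out.append((n,len(P),'line',round(.34+np.arctan2(-vx,-vy),3),'frompivot',round(.34+np.arctan2(-c[0],-c[1]),3)))
    return out
E
python3 - <<'E'
from h import *
print(pointer()); b=snap('side')
s=monitor.get_state(); print(s['time'],s['position'],s['force'])
c=cv2.resize(b['frame'][150:330,258:458],(667,600))[:,:,::-1]
cv2.imwrite('pics/g.png',c)
E
```

```text
[('side', 0), ('scene', 30, 'line', np.float32(0.441), 'frompivot', np.float64(0.422))]
3.5 [ 0.52344982 -0.08626299  0.0944109 ] [ 0.80591874 -0.12887641 -0.68777405]
```

View pics/g.png

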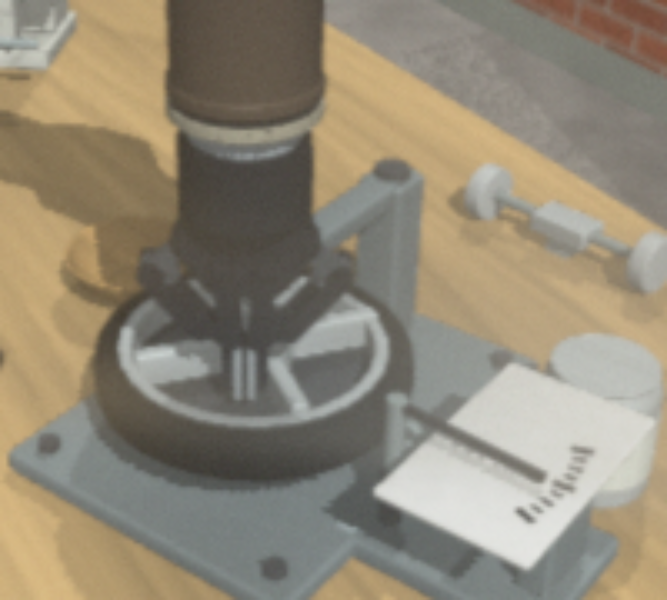

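The pointer tip is now at crop (545,475) and the spoke being pushed has moved right. The scene reading rose from about 0.33 to 0.42, so anticlockwise is the right way.

Call:
play_rows --rows '[{"hand": 1,"dx": 6.8,"dy": -4.2,"dz": 0,"rx": 0,"ry": 0,"rz": 0.17},{"hand": 1,"dx": 7.5,"dy": -3,"dz": 0,"rx": 0,"ry": 0,"rz": 0.17},{"hand": 1,"dx": 7.8,"dy": -1.6,"dz": 0,"rx": 0,"ry": 0,"rz": 0.17},{"hand": 1,"dx": 8,"dy": -0.2,"dz": 0,"rx": 0,"ry": 0,"rz": 0.17},{"hand": 1,"dx": 0,"dy": 0,"dz": 0,"rx": 0,"ry": 0,"rz": 0}]'

```text
time: 4.12
position: [0.5535, -0.0953, 0.0942]
eef_rot: [[-0.137, 0.991, 0.0], [0.991, 0.137, 0.0], [0.0, 0.0, -1.0]]
force: [-0.7, 0.0, 0.8]
grip_width: 0.001
```

```bash
sed -i 's/g<85/g<(130 if n=="side" else 85)/' h.py
python3 - <<'E'
from h import *
print(pointer()); b=snap('side'); a=snap('scene')
s=monitor.get_state(); print(s['time'],s['position'],s['force'])
c=cv2.resize(b['frame'][150:330,258:458],(400,360))[:,:,::-1]
d=cv2.resize(a['frame'][130:270,185:341],(400,360))[:,:,::-1]
cv2.imwrite('pics/i.png',np.hstack([c,d]))
E
```

```text
[('side', 96, 'line', np.float32(0.68), 'frompivot', np.float64(0.642)), ('scene', 28, 'line', np.float32(0.597), 'frompivot', np.float64(0.595))]
4.325 [ 0.55329652 -0.09510694  0.0943443 ] [-0.11753658 -0.56114272 -0.70640928]
```

View pics/i.png

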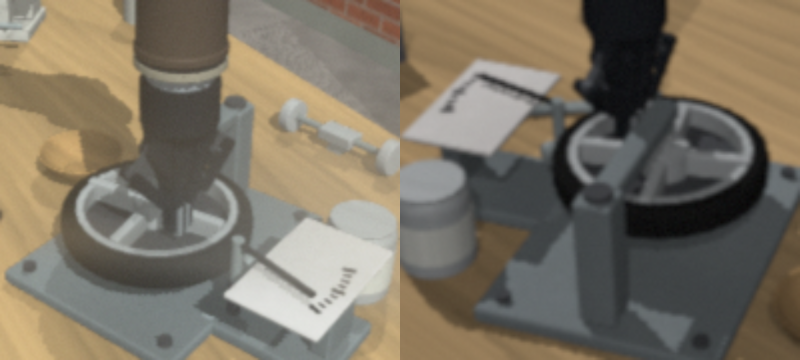

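The pointer has swung towards -x. The cameras read 0.595 and 0.64, and the cosine law puts the high spot about 34° short, so I'll go on in smaller steps.

Call:
play_rows --rows '[{"hand": 1,"dx": 6.5,"dy": 0.8,"dz": 0,"rx": 0,"ry": 0,"rz": 0.15},{"hand": 1,"dx": 6.5,"dy": 1.9,"dz": 0,"rx": 0,"ry": 0,"rz": 0.15},{"hand": 1,"dx": 0,"dy": 0,"dz": 0,"rx": 0,"ry": 0,"rz": 0}]'

```text
time: 4.7
position: [0.5663, -0.0926, 0.0943]
eef_rot: [[-0.424, 0.906, -0.0], [0.906, 0.424, 0.0], [0.0, -0.0, -1.0]]
force: [-0.8, -0.9, 0.3]
grip_width: 0.001
```

Run:
```python
from h import *
print(pointer());print(pointer()); s=monitor.get_state(); print(s['time'],s['position'],s['force'])
```

```text
[('side', 99, 'line', np.float32(0.717), 'frompivot', np.float64(0.671)), ('scene', 27, 'line', np.float32(0.652), 'frompivot', np.float64(0.64))]
[('side', 96, 'line', np.float32(0.656), 'frompivot', np.float64(0.673)), ('scene', 27, 'line', np.float32(0.652), 'frompivot', np.float64(0.64))]
4.9 [ 0.56629604 -0.0926346   0.09435275] [-0.97642535 -2.01500911 -1.17834704]
```

Call:
play_rows --rows '[{"hand": 1,"dx": 6.2,"dy": 2.8,"dz": 0,"rx": 0,"ry": 0,"rz": 0.15},{"hand": 1,"dx": 4,"dy": 2.5,"dz": 0,"rx": 0,"ry": 0,"rz": 0.1},{"hand": 1,"dx": 0,"dy": 0,"dz": 0,"rx": 0,"ry": 0,"rz": 0}]'

```text
time: 5.28
position: [0.5765, -0.0874, 0.0943]
eef_rot: [[-0.635, 0.773, -0.0], [0.773, 0.635, 0.0], [0.0, -0.0, -1.0]]
force: [-0.7, -2.7, 0.7]
grip_width: -0.002
```

Run:
```python
from h import *
print(pointer());print(pointer()); s=monitor.get_state(); print(s['time'],s['position'],s['force'])
w=snap('wrist','j.png')
```

```text
[('side', 102, 'line', np.float32(0.748), 'frompivot', np.float64(0.675)), ('scene', 30, 'line', np.float32(0.664), 'frompivot', np.float64(0.645))]
[('side', 100, 'line', np.float32(0.711), 'frompivot', np.float64(0.676)), ('scene', 30, 'line', np.float32(0.664), 'frompivot', np.float64(0.645))]
5.475 [ 0.57646314 -0.08738884  0.09431718] [-0.25083134 -2.18437303  0.41721099]
```

Between the last two positions the readings flattened out (side 0.671 to 0.676, scene 0.640 to 0.645), so the wheel is at the peak. I'll back off the spoke and lift out.

Call:
play_rows --rows '[{"hand": 1,"dx": -5,"dy": -1.5,"dz": 0,"rx": 0,"ry": 0,"rz": 0},{"hand": 1,"dx": -2,"dy": 0,"dz": 0,"rx": 0,"ry": 0,"rz": 0},{"hand": 1,"dx": 0,"dy": 0,"dz": 12,"rx": 0,"ry": 0,"rz": 0},{"hand": 1,"dx": 0,"dy": 0,"dz": 30,"rx": 0,"ry": 0,"rz": 0},{"hand": 1,"dx": 0,"dy": 0,"dz": 50,"rx": 0,"ry": 0,"rz": 0},{"hand": 1,"dx": 0,"dy": 0,"dz": 50,"rx": 0,"ry": 0,"rz": 0},{"hand": 1,"dx": 0,"dy": 0,"dz": 0,"rx": 0,"ry": 0,"rz": 0},{"hand": 1,"dx": 0,"dy": 0,"dz": 0,"rx": 0,"ry": 0,"rz": 0}]'

```text
time: 6.52
position: [0.5695, -0.0887, 0.2368]
eef_rot: [[-0.636, 0.771, 0.001], [0.771, 0.636, -0.0], [-0.001, 0.001, -1.0]]
force: [-0.3, -0.4, -0.8]
grip_width: 0.001
```

Run:
```python
from h import *
print(pointer());print(pointer()); b=snap('side'); a=snap('scene')
s=monitor.get_state(); print(s['time'],s['position'],s['force'])
c=cv2.resize(b['frame'][150:330,258:458],(400,360))[:,:,::-1]
d=cv2.resize(a['frame'][130:270,185:341],(400,360))[:,:,::-1]
cv2.imwrite('pics/k.png',np.hstack([c,d]))
```

```text
[('side', 106, 'line', np.float32(0.753), 'frompivot', np.float64(0.677)), ('scene', 34, 'line', np.float32(0.665), 'frompivot', np.float64(0.645))]
[('side', 107, 'line', np.float32(0.759), 'frompivot', np.float64(0.664)), ('scene', 35, 'line', np.float32(0.652), 'frompivot', np.float64(0.644))]
6.825 [ 0.56921504 -0.08879075  0.23547823] [-0.46582367  1.51918718  0.7720448 ]
```

View pics/k.png

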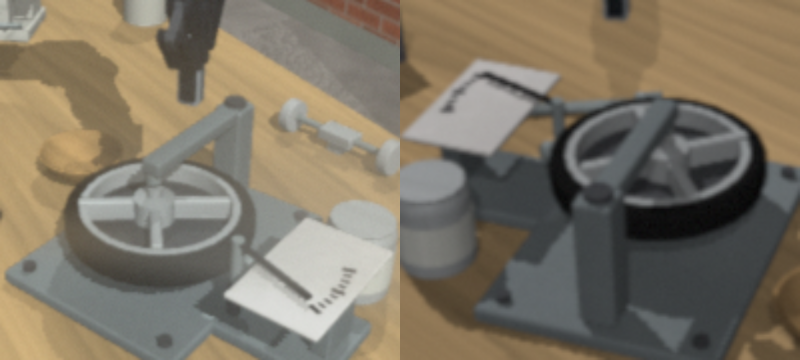

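The hand is clear. The spokes have turned about 90° from the start and the pointer rests at its far end, with the two cameras still reading about 0.645 and 0.67.

```bash
python3 -c "
from h import *
close_job()"
```

```text
the job is handed in; nothing more can be done
```

I turned the wheel about 90° anticlockwise by pushing one spoke with the shut fingers, until the pointer stopped rising. Then I backed off the spoke, lifted clear and handed the job in at about 7 s; no verdict is reported.

- **Pointer:** after the lift it read about 0.645 rad in the scene camera and 0.66–0.68 in the side camera. The side camera reads about 0.03 high, so only its flattening-out near the peak counts. A rougher line fit to the side view's pointer scattered up to 0.76, so I set it aside.
- **High spot:** the readings rose from about 0.34 at the start through 0.42, 0.60 and 0.64 to 0.645, as the given cosine law predicts. That puts the high spot within roughly 10° of the ball.
- **Gauge and loose things:** I saw no sign of contact with the gauge. In the last picture the grease tin and the wooden dish looked to be where they were. I did not check the oarlock and spanner again, but the arm never went down near them.
- **Forces and errors:** the tool force stayed under about 3 N in every reading. The first move call was refused because keys were missing, and nothing moved.

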